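Level the round tower display

ROBOT

A 7-joint arm with a two-finger parallel gripper is mounted at the origin on the work surface. World frame = base frame: x ahead of the robot, y to its left, z up, the work surface at z = 0. Lengths are in m, angles in rad, forces in N, time in s.
With the tool pointing down it reaches from about 0.425 to 0.95 m from the base axis. Payload 4.7 kg.
Tool frame: the origin (TCP) lies between the finger pads; the fingertips stand 25 mm ahead of it and the grasp point (between the pads) lies 6 mm ahead of it; z points along the fingers, y is the line along which they close (so a half turn about z gives the same grasp; the last joint's range is limited). The gripper opens to 85 mm and grips with 20 to 120 N. Pads are 22 mm wide; open, the fingers measure 114 mm over their backs; the gripper's body (76 mm by 85 mm) begins 54 mm behind the grasp point. The pads swing forward as they close: fully open they stand 13 mm farther back than shut.
Start: joints at [-1.248, 0.469, -0.049, 1.532, 0.024, 1.141, -0.082], TCP at [0.233, 0.634, 0.256] pointing down, gripper open.
Joint ranges: [-2.59, 2.59], [-0.33, 1.99], [-1.39, 1.29], [0.1, 2.45], [-1.04, 4.18], [0.21, 1.99], [-2.66, 2.66]. Speed limits (rad/s): [2.57, 2.57, 3.14, 3.14, 3.14, 3.14, 3.14].

INTERFACE

Orientations are given as a 3x3 rotation matrix whose columns are the frame's x, y, z axes.
In Python, from rig import * gives the robot as it stands. Calls block until the motion is done:
- movep(position, orientation): joint-space move of the TCP to a pose.
- move_l(position, attitude=None, feed=0.15, until_force=None): straight line of the TCP; attitude=None keeps the orientation; feed is the mean speed in m/s. With until_force (N) it stops when the force on the tool has changed by that much, and returns True; else False.
- move_joints(angles): joint-space move.
- command_gripper(opening, newtons=None): finger opening in m; newtons is the grip in N (None keeps the last); returns when the fingers have stopped.
- sleep(seconds).
- inverse_kinematics(position, orientation): joint angles nearest the present ones, or None.
- sense(): the state.
- camera(name): name is "scene" or "top" or "wrist"; returns (picture, depth): 420x560x3 uint8, red, green, blue; 420x560 float32, m along the optical axis (not along the pixel's ray), 0 where there is no reading.
- camera_params(name): a dict with "K" (3x3 intrinsics, pixels), "position" and "rotation" of the camera in the world; the wrist camera has in their place "tool_from_camera" (4x4, takes a point from camera to tool coordinates, whose origin is the TCP and whose axes are the flange's). Camera axes: x right, y down, z forward; pixel columns grow to the right and rows downward; lengths in m; the calibration is good to about 2 mm. A picture is of the moment at which its call begins: read the wrist's pose just before it. camera_params takes no time and is no camera call.
A pose or a line that the arm cannot do raises Unreachable and nothing moves.
- finish_job(): hands the job in; it is judged then, once.
The state is a dict: "time_s": time; "joint_pos": joint angles; "qd": joint speeds; "joint_efforts": joint torques, N m; "position": TCP position; "tcp_rot": TCP orientation; "wrist_force": force on the tool from outside, world axes, zero at the start; "ft_torque": the same for the moment, N m; "finger_gap": finger opening in m; "gripper_force": force on a finger pad.
Only numpy, scipy, OpenCV 4.12 (cv2) and the standard library are available. Lean on these libraries where they do the work, as an engineer would, in place of code of your own. Each camera call takes 0.05 s, during which the arm holds its last target. There are 200 camera calls.

TASK

Set up the counter display: stand each of the three stone round towers upright in the middle of its own beech plinth so that all three tips come level, the shortest tower on the highest plinth, the middle one on the middle plinth and the tallest on the lowest. Set them down gently, never let one tip over, and leave the teapot, hare, whistle and bookend where they are.

Things in the scene. Friction and masses are not known exactly. Their poses are not given: they have to be found in the camera images.
- tower_short: The short one of three loose stone round towers: a plain upright pale grey stone cylinder 38 mm in diameter with a straight shaft 48 mm high, topped by a darker stone cone 17 mm high of the same base diameter (65 mm in all); small dark door and window marks. About 0.14 kg. Origin at the centre of its underside, z up towards the tip; yaw does not matter.
- tower_middle: The middle one of three loose stone round towers: a plain upright pale grey stone cylinder 44 mm in diameter with a straight shaft 66 mm high, topped by a darker stone cone 19 mm high of the same base diameter (85 mm in all); small dark door and window marks. About 0.24 kg. Origin at the centre of its underside, z up towards the tip; yaw does not matter.
- tower_tall: The tall one of three loose stone round towers: a plain upright pale grey stone cylinder 50 mm in diameter with a straight shaft 84 mm high, topped by a darker stone cone 21 mm high of the same base diameter (105 mm in all); small dark door and window marks. About 0.38 kg. Origin at the centre of its underside, z up towards the tip; yaw does not matter.
- plinth_high: The high one of three round solid beech plinths with flat tops, fixed to the counter: 60 mm in diameter, 60 mm high. Origin at the centre of its underside on the counter, z up, so the middle of its top is 60 mm above the origin.
- plinth_middle: The middle-height one of three round solid beech plinths with flat tops, fixed to the counter: 72 mm in diameter, 40 mm high. Origin at the centre of its underside on the counter, z up, so the middle of its top is 40 mm above the origin.
- plinth_low: The low one of three round solid beech plinths with flat tops, fixed to the counter: 84 mm in diameter, 20 mm high. Origin at the centre of its underside on the counter, z up, so the middle of its top is 20 mm above the origin.
- teapot: Bystander: loose white glazed cottage teapot miniature with a straw-coloured conical roof, 65 mm high, 90 mm over spout (+x) and handle (-x), 62 mm across. Origin under its centre on the counter, z up.
- hare: Bystander: loose dark carved bog oak hare on a 72 x 40 mm base (long along x), 76 mm high. Origin under the centre of the base, z up.
- bookend: Bystander: loose brass shamrock bookend, 82 mm high: base plate 60 mm (x, from -40 to +20 mm) x 76 mm (y), upright three-leaved plate 66 mm wide along y. The upright plate is at x = +11 to +17 mm. Origin on the underside, z up.
- whistle: Bystander: loose blue tin penny whistle lying on the counter along its own y, 285 mm long, 15 mm thick, beyond the plinths. Origin on its underside near mid length, z up.
Mind the look-alikes: they are no part of the job. What is shaped like the tower_middle but pink or purple is not meant.

How it is judged:
By the outcome, as a careful person would: the job done as asked, in the order asked, and still so for the second after the job is handed in, with the robot touching nothing.
It also fails if it takes over 112 s, if anything falls off the work surface, if the arm or the gripper's body presses on something with over 40 N, if the wrist force passes 120 N, or if a joint passes its speed limit or range.

## Working session

There is one attempt and no reset: what is moved stays moved. The work goes in short steps, each a Python script; the robot and the scene stay as the last script left them, time stands still between calls to the robot, and variables do not carry over. Pictures are saved under pics/ and viewed, at most 14 in all, crops included, and the job is handed in when it is done.

```bash
ls; mkdir -p pics; python3 - <<'E'
from rig import *
import cv2,numpy as np
for n in("scene","top"):
    p,d=camera(n); cv2.imwrite(f"pics/{n}0.png",p[:,:,::-1]); np.savez(f"{n}0.npz",p=p,d=d); c=camera_params(n); print(n,c, (d>0).mean())
print(sense()["time_s"])
E
```

```text
pics
scene {'K': array([[514.03874962,   0.        , 279.98936423],
       [  0.        , 514.03874962, 207.89497661],
       [  0.        ,   0.        ,   1.        ]]), 'position': array([ 1.34149738, -0.43400893,  0.86313167]), 'rotation': array([[ 0.46647927,  0.60237611, -0.64771916],
       [ 0.88452064, -0.31393981,  0.34505802],
       [ 0.00450988, -0.73388338, -0.67926052]])} 0.9957950680272109
top {'K': array([[468.23455545,   0.        , 278.75727561],
       [  0.        , 468.23455545, 210.71233326],
       [  0.        ,   0.        ,   1.        ]]), 'position': array([0.30662423, 0.01244225, 1.1832725 ]), 'rotation': array([[-0.10233998, -0.97273341,  0.20812554],
       [-0.99473726,  0.10111098, -0.01656383],
       [-0.00493158, -0.20872537, -0.97796186]])} 0.9962542517006803
0.1
```

View pics/top0.png

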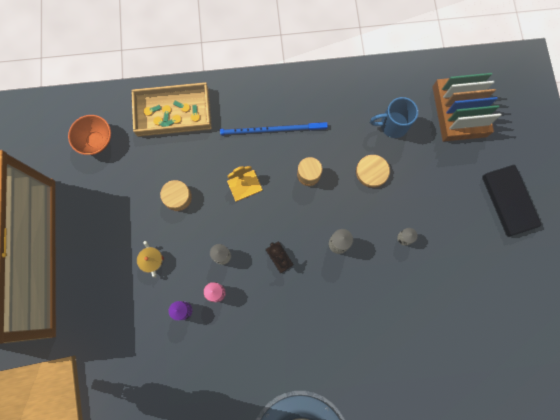

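View pics/scene0.png

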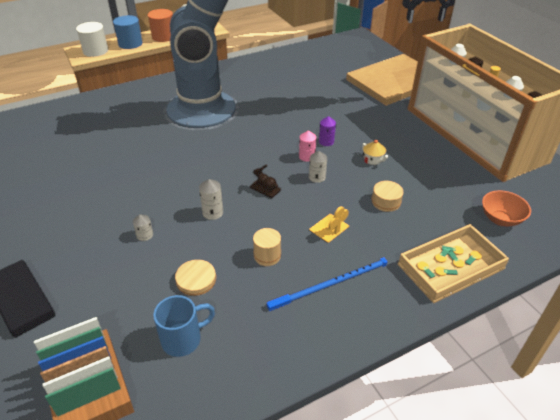

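Top view: the grey towers are at (221,254), (341,241) and (408,236). The pink (214,292) and purple (179,310) ones are look-alikes of the middle tower, and the grey one at (221,254) is the one meant. Plinths are at (175,195), (310,171) and (373,171), the hare at (279,257), the bookend at (244,183) and the teapot at (150,259). I'll measure heights and sizes, and confirm with one crop.

```bash
cat > h.py <<'E'
import numpy as np, cv2
def cloud(d,c):
    v,u=np.indices(d.shape); K=c["K"]
    P=np.stack([(u-K[0,2])/K[0,0]*d,(v-K[1,2])/K[1,1]*d,d],-1)
    return P@c["rotation"].T+c["position"]
E
python3 - <<'E'
from rig import *
from h import *
W={}
for n in("top","scene"):
    z=np.load(n+"0.npz"); W[n]=cloud(z["d"],camera_params(n)); 
    if n=="top": p=z["p"]
w=W["top"]; print("table z",np.median(w[280:330,250:450,2]))
seeds=dict(mid=(221,254),tall=(341,241),short=(408,236),pA=(175,195),pB=(310,171),pC=(373,171),teapot=(150,259),hare=(279,257),bookend=(244,183),pink=(214,292),purple=(179,310))
for k,(u,v) in seeds.items():
    c=np.median(w[v-3:v+4,u-3:u+4,:2].reshape(-1,2),0)
    for n in W:
        q=W[n].reshape(-1,3); q=q[(np.hypot(*(q[:,:2]-c).T)<.06)&(q[:,2]>.008)]
        zt=np.percentile(q[:,2],99)
        t=q[q[:,2]>zt-(.008 if k[0]=="p" and len(k)==2 else .035)] 
        a,r=cv2.minEnclosingCircle(t[:,:2].astype(np.float32)); lo,hi=t[:,:2].min(0),t[:,:2].max(0)
        print(k,n,"ztop %.3f"%zt,"circ",np.round(a,4),"r %.4f"%r,"box",lo.round(3),hi.round(3),len(t))
cv2.imwrite("pics/crop.png",cv2.resize(p[140:330,130:430,::-1],None,fx=2.6,fy=2.6,interpolation=cv2.INTER_CUBIC))
E
```

```text
table z 0.0001282603731332932
mid top ztop 0.086 circ [0.4577 0.1479] r 0.0225 box [0.436 0.126] [0.479 0.168] 274
mid scene ztop 0.083 circ [0.4384 0.1528] r 0.0444 box [0.394 0.123] [0.483 0.168] 241
tall top ztop 0.104 circ [ 0.4575 -0.1482] r 0.0255 box [ 0.432 -0.173] [ 0.482 -0.123] 363
tall scene ztop 0.104 circ [ 0.4583 -0.151 ] r 0.0260 box [ 0.434 -0.177] [ 0.483 -0.125] 352
short top ztop 0.066 circ [ 0.4546 -0.3168] r 0.0197 box [ 0.437 -0.335] [ 0.472 -0.298] 211
short scene ztop 0.064 circ [ 0.4545 -0.3203] r 0.0211 box [ 0.435 -0.339] [ 0.474 -0.301] 264
pA top ztop 0.045 circ [0.6217 0.2514] r 0.0362 box [0.586 0.216] [0.658 0.287] 581
pA scene ztop 0.045 circ [0.6197 0.2476] r 0.0381 box [0.582 0.213] [0.657 0.286] 470
pB top ztop 0.065 circ [ 0.646  -0.0943] r 0.0304 box [ 0.616 -0.123] [ 0.676 -0.065] 404
pB scene ztop 0.064 circ [ 0.6447 -0.0979] r 0.0315 box [ 0.615 -0.127] [ 0.676 -0.067] 457
pC top ztop 0.025 circ [ 0.637  -0.2598] r 0.0420 box [ 0.595 -0.301] [ 0.678 -0.219] 699
pC scene ztop 0.024 circ [ 0.6365 -0.2637] r 0.0434 box [ 0.595 -0.304] [ 0.679 -0
[... 195 characters left out ...]
ztop 0.076 circ [0.4346 0.0032] r 0.0314 box [ 0.406 -0.015] [0.465 0.025] 194
hare scene ztop 0.075 circ [ 0.4386 -0.0063] r 0.0329 box [ 0.407 -0.019] [0.47  0.021] 184
bookend top ztop 0.083 circ [0.6588 0.0825] r 0.0324 box [0.647 0.051] [0.67  0.114] 124
bookend scene ztop 0.084 circ [0.6593 0.0791] r 0.0320 box [0.65  0.049] [0.67 0.11] 167
pink top ztop 0.086 circ [0.3677 0.1683] r 0.0230 box [0.346 0.147] [0.389 0.189] 291
pink scene ztop 0.084 circ [0.3701 0.1645] r 0.0253 box [0.346 0.143] [0.394 0.19 ] 220
purple top ztop 0.085 circ [0.3329 0.2534] r 0.0226 box [0.312 0.232] [0.354 0.275] 305
purple scene ztop 0.084 circ [0.3359 0.2483] r 0.0233 box [0.315 0.226] [0.357 0.271] 199
```

View pics/crop.png

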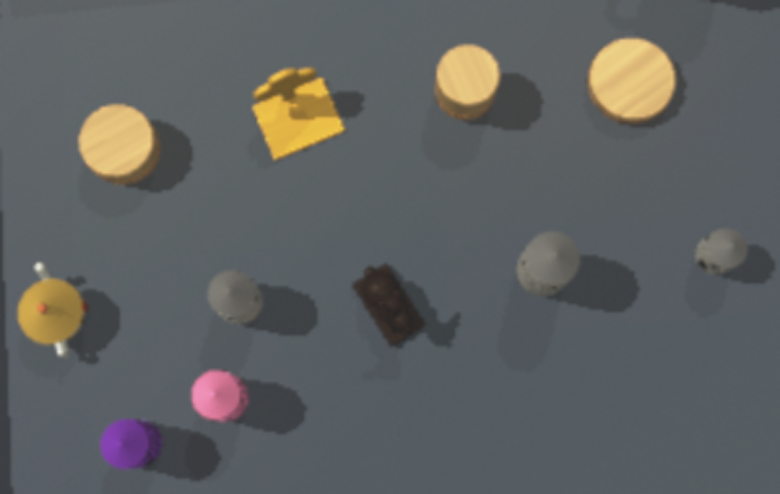

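The crop confirms it: the only grey tower of middle size is at crop (235,297), while pink (218,395) and purple (130,443) are decoys. Sizes and heights match the named towers and plinths. Next I'll check the tall obstacles near the arm's sweep, then move off safely.

```bash
cat >> h.py <<'E'
from rig import *
R=np.array([[1,0,0],[0,-1,0],[0,0,-1.]])   # tool down, closing along world y
T=dict(short=(.4546,-.3185,.030,.038,.065),mid=(.458,.146,.045,.044,.085),tall=(.458,-.1495,.065,.050,.105))
P=dict(short=(.6453,-.0961,.060),mid=(.6207,.2495,.040),tall=(.6368,-.2618,.020))
E
python3 - <<'E'
from h import *
z=np.load("top0.npz"); w=cloud(z["d"],camera_params("top")).reshape(-1,3)
zs=np.load("scene0.npz"); ws=cloud(zs["d"],camera_params("scene")).reshape(-1,3)
for n,q in(("top",w),("scene",ws)):
    q=q[(q[:,1]>.38)&(q[:,1]<.9)&(q[:,0]>.1)&(q[:,0]<.8)&(q[:,2]>.03)]
    print(n,len(q),q.min(0).round(3),q.max(0).round(3))
s=sense(); print(s["position"],s["tcp_rot"].round(2) if hasattr(s["tcp_rot"],"round") else s["tcp_rot"],s["finger_gap"])
print("up",inverse_kinematics([.233,.60,.40],s["tcp_rot"]))
for sg in(1,-1):
    M=R@np.diag([sg,sg,1.])
    for k in T:
        for z_ in(.25,T[k][2]+.006): print(sg,k,z_,np.round(inverse_kinematics([*T[k][:2],z_],M),2) if inverse_kinematics([*T[k][:2],z_],M) is not None else None)
        z_=P[k][2]+T[k][2]+.006; q=inverse_kinematics([*P[k][:2],z_+.1],M); print(" place",q is not None and np.round(q,2))
E
```

```text
top 8692 [0.124 0.407 0.03 ] [0.8   0.663 0.244]
scene 16221 [0.1   0.402 0.03 ] [0.8   0.746 0.314]
[0.23240331 0.63320853 0.25534074] [[-0.94  0.34 -0.  ]
 [ 0.34  0.94 -0.  ]
 [-0.   -0.   -1.  ]] 0.08558491583243112
up [-1.23491772  0.33764379 -0.04328255  1.40433098  0.01447979  1.40174073
 -0.05920099]
1 short 0.25 [-0.29  0.46  1.13  1.87 -0.47  1.11 -0.56]
1 short 0.036 [-0.11  0.77  0.91  2.03 -0.88  0.79 -0.23]
 place [-0.44  0.59  0.78  1.69 -0.46  1.06 -1.09]
1 mid 0.25 [-0.96  0.17  0.64  2.02 -0.12  0.99 -1.83]
1 mid 0.051 [-0.81  0.51  0.52  2.18 -0.47  0.56 -1.51]
 place [-0.86  0.58  0.62  1.64 -0.37  1.04 -1.7 ]
1 tall 0.25 [-0.64  0.23  1.03  2.03 -0.24  1.01 -1.07]
1 tall 0.07100000000000001 [-0.49  0.61  0.96  2.18 -0.78  0.74 -0.57]
 place [-0.33  0.81  1.13  1.61 -0.77  1.23 -0.62]
-1 short 0.25 [-0.28  0.45  1.11  1.87 -0.46  1.1   2.57]
-1 short 0.036 [ 0.14  0.62  0.53  2.02 -0.52  0.64  2.59]
 place [-0.24  0.51  0.46  1.68 -0.26  1.01  1.88]
-1 mid 0.25 [-0.57  0.15  0.2   2.   -0.04  0.99  1.21]
-1 mid 0.051 [-0.45  0.46  0.07  2.16 -0.06  0.53  1.23]
 place [-0.48  0.51  0.06  1.62 -0.03  1.01  1.15]
-1 tall 0.25 [-0.46  0.19  0.8   2.02 -0.16  1.    1.98]
-1 tall 0.07100000000000001 [-0.09  0.44  0.4   2.16 -0.31  0.59  2.1 ]
 place [-0.06  0.6   0.59  1.59 -0.37  1.06  2.2 ]
```

```bash
cat >> h.py <<'E'
def go(q1,q7):   # swing at height in an untwisted posture
    move_joints([q1,.338,0,1.404,0,1.402,q7])
def pick(k):
    x,y,zg,dia,_=T[k]
    movep([x,y,.22],R); command_gripper(dia+.03)
    move_l([x,y,zg+.006]); command_gripper(0.0,40); s=sense()
    print(k,"gap",s["finger_gap"],"t",s["time_s"],s["position"])
    move_l([x,y,.25],feed=.12)
def place(k):
    x,y,zp=P[k]; z0=zp+T[k][2]+.006
    move_l([x,y,.25]); move_l([x,y,z0+.010]); sleep(.3); f0=sense()["wrist_force"]
    hit=move_l([x,y,z0-.004],feed=.015,until_force=3); s=sense()
    print(k,"hit",hit,"z err",s["position"][2]-z0,"f",np.round(np.array(s["wrist_force"])-f0,1),"t",s["time_s"])
def release(k):
    x,y,zp=P[k]
    command_gripper(T[k][3]+.024); sleep(.2); move_l([x,y,.27],feed=.12); print("t",sense()["time_s"])
E
python3 - <<'E'
from h import *
s=sense(); move_l([.233,.60,.40]); go(.61,-.96)
print(sense()["position"],np.round(sense()["tcp_rot"],2))
q=inverse_kinematics([*T["short"][:2],.036],R); print(np.round(q,2))
pick("short"); p,d=camera("scene"); cv2.imwrite("pics/s1.png",p[:,:,::-1])
print(sense()["finger_gap"],sense()["joint_pos"])
E
```

```text
[ 0.50358566 -0.4020888   0.39998913] [[ 1.  0. -0.]
 [ 0. -1.  0.]
 [-0. -0. -1.]]
[ 0.56  0.56 -0.03  1.99  0.03  0.59 -1.07]
short gap 0.035861822744266594 t 7.7583 [ 0.45501329 -0.31864145  0.03683644]
0.036310035242079354 [ 0.56373103  0.28110478 -0.03513186  1.82905524  0.01130243  1.03291686
 -1.04658424]
```

View pics/s1.png

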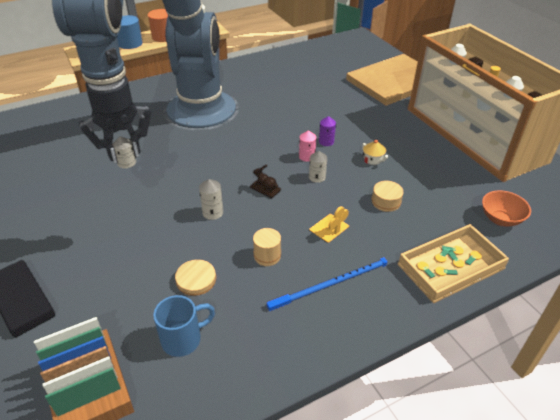

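The short tower hangs upright in the gripper at (124,152) and everything else is unmoved. Placing it.

```bash
python3 - <<'E'
from h import *
place("short"); p,d=camera("scene"); cv2.imwrite("pics/s2.png",cv2.resize(p[150:300,180:380,::-1],None,fx=3,fy=3))
E
```

```text
short hit True z err 0.0008353638495410959 f [-1.3 -0.1  6.2] t 13.8833
```

View pics/s2.png

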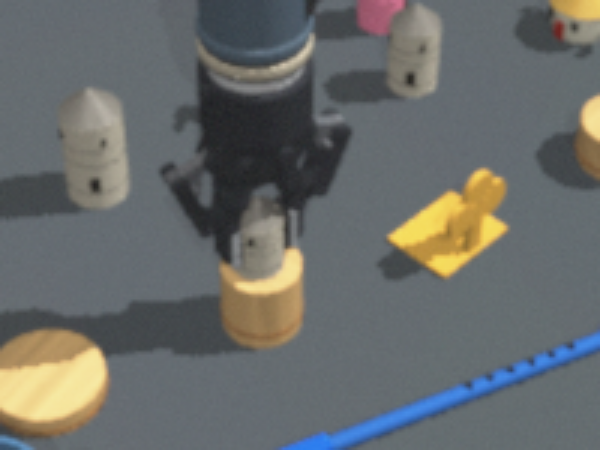

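The tower stands on the high plinth (crop 262,245), in contact and centred. Next I'll release it, pick the middle tower, and check from the top camera.

```bash
cat >> h.py <<'E'
def check(k,dz=.03):
    x,y,zp=P[k]; zt=zp+T[k][4]
    for n in("top","scene"):
        p,d=camera(n); q=cloud(d,camera_params(n)).reshape(-1,3)
        near=np.hypot(q[:,0]-x,q[:,1]-y)<.05
        t=q[near&(q[:,2]>zt-dz)&(q[:,2]<zt+.01)]; b=q[near&(abs(q[:,2]-zp)<.004)]
        if len(t)>20: a,r=cv2.minEnclosingCircle(t[:,:2].astype(np.float32)); ab,rb=cv2.minEnclosingCircle(b[:,:2].astype(np.float32)); print(k,n,np.round(a,4),round(r,4),"top",t[:,2].max().round(4),"plinth",np.round(ab,4),round(rb,4))
        else: print(k,n,"occluded")
    return p
E
python3 - <<'E'
from h import *
release("short"); q=sense()["joint_pos"]
movep([.50,.10,.30],R); print(np.round(sense()["joint_pos"],2))
check("short"); pick("mid")
p,d=camera("scene"); cv2.imwrite("pics/s3.png",p[:,:,::-1])
E
```

```text
t 16.1
[-0.08  0.17 -0.23  1.85  0.04  1.12 -1.89]
short top [ 0.6452 -0.0955] 0.0203 top 0.1297 plinth [ 0.6454 -0.0934] 0.0299
short scene [ 0.644  -0.0996] 0.0213 top 0.1266 plinth [ 0.6462 -0.0978] 0.0306
mid gap 0.04221602121738484 t 19.5917 [0.45852578 0.14643375 0.05182447]
```

View pics/s3.png

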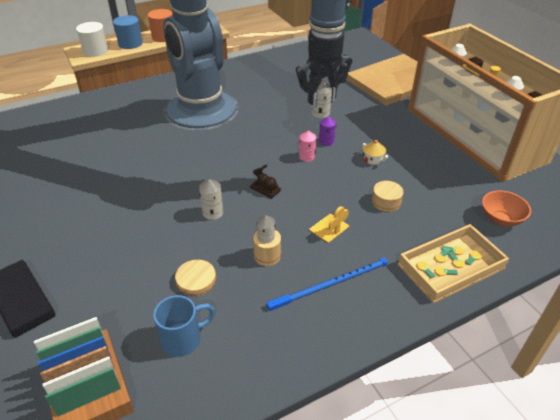

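The short tower stands within 2 mm of the high plinth's middle (scene 267,240), and the middle tower hangs upright at (321,100). Placing the middle one, then picking the tall one.

```bash
sed -i 's/\.2495,\.040/.2505,.040/; s/-\.2618,\.020/-.2608,.020/' h.py; python3 - <<'E'
from h import *
place("mid"); release("mid")
movep([.50,-.05,.30],R); check("mid"); pick("tall")
p,d=camera("scene"); cv2.imwrite("pics/s4.png",p[:,:,::-1])
E
```

```text
mid hit True z err 0.0009039727262619285 f [ 0.2 -0.9  8.2] t 24.9667
t 27.1833
mid top [0.62   0.2504] 0.0227 top 0.1272 plinth [0.6208 0.2512] 0.0362
mid scene [0.6207 0.246 ] 0.0221 top 0.129 plinth [0.6215 0.2492] 0.0377
tall gap 0.0485406487799778 t 30.9333 [ 0.45852235 -0.14940514  0.07182659]
```

View pics/s4.png

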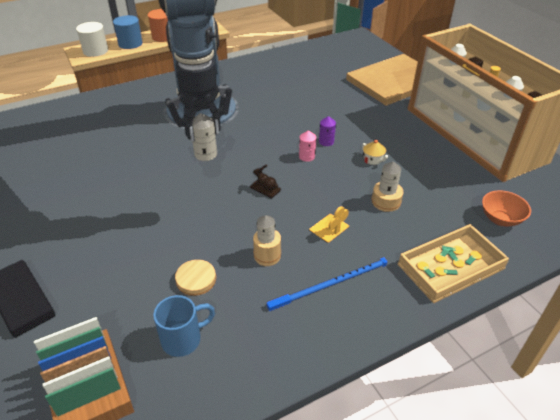

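The middle tower stands on its plinth (389,185), and the tall one hangs upright at (204,135). Placing the tall one.

```bash
python3 - <<'E'
from h import *
place("tall"); release("tall")
movep([.48,-.02,.36],R)
for k in T: p=check(k)
cv2.imwrite("pics/s5.png",p[:,:,::-1]); s=sense(); print(s["time_s"],s["position"])
E
```

```text
tall hit True z err 0.0008972431216627968 f [ 0.1 -0.3  9.5] t 36.25
t 38.475
short top occluded
short scene [ 0.6444 -0.0994] 0.0208 top 0.1259 plinth [ 0.6452 -0.097 ] 0.0309
mid top [0.6195 0.2513] 0.023 top 0.1251 plinth [0.6208 0.251 ] 0.0367
mid scene [0.6198 0.2453] 0.0232 top 0.1277 plinth [0.6209 0.2485] 0.0376
tall top [ 0.6359 -0.2597] 0.0262 top 0.1269 plinth [ 0.6366 -0.2596] 0.0421
tall scene [ 0.6356 -0.2613] 0.0259 top 0.1284 plinth [ 0.6371 -0.263 ] 0.0421
39.925 [ 0.48035875 -0.02061162  0.3595242 ]
```

View pics/s5.png

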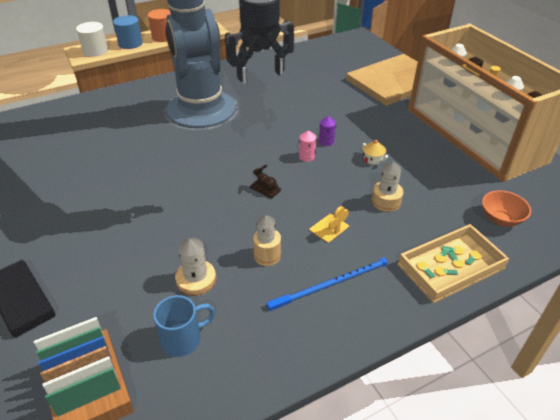

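All three towers stand upright and centred to about 2 mm, at (193,262), (267,238) and (389,185), with tips level. The hare (266,182), teapot (375,151), bookend (330,225) and whistle are unmoved, and the gripper is clear. Handing in.

```bash
python3 -c "
from rig import *
print(finish_job())"
```

```text
the job is handed in; nothing more can be done
None
```

All three towers stand upright on their own plinths, within about 2–3 mm of the middle by camera, with tips level; the teapot, hare, whistle and bookend look unmoved, and I handed the job in at about 40 s.

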